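# Put a retained sample bottle into the free bay of a dust-flap store

### The arm

A 7-joint arm with a two-finger parallel gripper is mounted at the origin on a cart in front of the work surface, level with it; the furniture and walls round the work are solid. World frame = base frame: x ahead of the robot, y to its left, z up, the work surface at z = 0. Lengths are in m, angles in degrees, forces in N, time in s.
With the tool pointing down it reaches from about 0.35 to 0.9 m from the base axis. Payload 8.1 kg.
Tool frame: the origin (TCP) lies midway between the tips of the shut fingers; the grasp point (between the pads) lies 19 mm behind it; z points along the fingers, y is the line along which they close (so a half turn about z gives the same grasp; the last joint's range is limited). The gripper opens to 92 mm and grips with 3 to 60 N. Pads are 19 mm wide; open, the fingers measure 130 mm over their backs; the gripper's body (75 mm by 190 mm) begins 47 mm behind the grasp point.
Start: joints at [58.006, 24.895, 1.432, 90.138, -0.665, 64.973, -4.303], TCP at [0.275, -0.561, 0.227] pointing down, gripper open.
Joint ranges: [-149.89, 149.89], [-25.12, 119.58], [-72.63, 75.52], [4.76, 147.25], [-75.54, 255.54], [6.69, 114.76], [-157.13, 157.13]. Speed limits (degrees/s): [127.2, 127.2, 172.46, 172.46, 180, 180, 180].

### API

Orientations are given as [roll, pitch, yaw] about the fixed x, y, z axes, in that order (R = Rz(yaw) Ry(pitch) Rx(roll)).
In Python, from plant import robot gives the robot as it stands. Calls block until the motion is done:
- robot.move_ptp(position, orientation): joint-space move of the TCP to a pose.
- robot.move_l(position, rot=None, velocity=0.15, f_stop=None): straight line of the TCP; rot=None keeps the orientation; velocity is the mean speed in m/s. With f_stop (N) it stops when the force on the tool has changed by that much, and returns True; else False.
- robot.set_joints(angles): joint-space move.
- robot.command_gripper(opening): finger opening in m; the grip force is fixed at half the most; returns when the fingers have stopped.
- robot.hold(seconds).
- robot.inverse_kinematics(position, orientation): joint angles nearest the present ones, or None.
- robot.grab_frame(name): name is "scene" or "top"; returns the picture (420x560x3 uint8, red, green, blue); there is no depth.
- robot.get_calibration(name): a dict with "camera_matrix" (3x3 intrinsics, pixels), "k1" (the pictures are not rectified: a ray, as slopes to the right and down, at radius r is drawn at 1 + k1 r^2 times it, then the intrinsics apply), "pose" (4x4, takes a point from camera to world coordinates). Camera axes: x right, y up, looking along -z (the intrinsics and any distortion apply to the point x, -y, -z); pixel columns grow to the right and rows downward; lengths in m; the calibration is good to about 2 mm. A picture is of the moment at which its call begins. get_calibration takes no time and is no camera call.
A pose or a line that the arm cannot do raises robot.Unreachable and nothing moves.
- robot.hand_in(): hands the job in; it is judged then, once.
Readings, each from a call of its own:
- robot.get_clock(): time.
- robot.get_joints(): joint angles.
- robot.get_qd(): joint speeds.
- robot.get_joint_efforts(): joint torques, N m.
- robot.get_ee_pos(): TCP position.
- robot.get_eef_rot(): TCP orientation.
- robot.get_wrist_force(): force on the tool from outside, world axes, zero at the start.
- robot.get_torque(): the same for the moment, N m.
- robot.get_opening(): finger opening in m.
- robot.get_grasp_force(): force on a finger pad.
Only numpy, scipy, OpenCV 4.12 (cv2) and the standard library are available. Lean on these libraries where they do the work, as an engineer would, in place of code of your own. Each camera call takes 0.05 s, during which the arm holds its last target. There are 200 camera calls.

### The job

Put the square white sample bottle with the black cap away in the one free bay of the blue sloped store, whose three bays are hidden under spring flaps. Find that bay by touch first, while the bottle still stands on the bench: gently push the closed, empty fingers straight in through the middle of the flaps, down the slope of the bay, until the tips either meet the cap of a stored bottle or are about 55 mm below the mouth, which means the bay is free. Then take the bottle by its cap, lower it cap-up into that bay until it stands on the bay's floor before you let go, and leave all flaps shut, the bottle never tipped over and its neighbours on the bench left where they are.

Things in the scene. Friction and masses are not known exactly. Their poses are not given: they have to be found in the camera images.
- bottle_mid (a point): The sample bottle, loose, standing on the bench to the left of the store: milky white, square, 56 x 56 mm, 115 mm tall, about 0.26 kg, with a round black cap. This point is on its axis, half-way up (57.5 mm above the underside); z points to the cap, x and y are square to its flat sides. Its yaw varies.
- sample_bottle: The same bottle; this origin is the centre of its underside. The round black cap, 34 mm in diameter, spans 100 to 115 mm above the underside; below it the shoulders slope out and reach the flat sides about 85 mm up.
- store: The sample store, fixed: a blue block of three bays in a row, set at a slope in a grey plinth, 294 mm wide and 180 mm high. Its position and yaw vary. Origin on the bench below the middle of the row of mouths; x away from the robot, y to the left along the row. Two bays each hold a bottle like the sample bottle, one (any of them) is free; shut flaps hide which.
- bays: The blue block of the store; origin at the middle of the row of mouths, 160 mm above the bench. Its mouths lie in one plane that slopes down towards the robot, 25 degrees from level: x points up the slope, y left along the row, z straight out of the mouths; the bays run along -z, 25 degrees from vertical, 94 mm apart. A 4 mm rim stands round each mouth.
- bay_1 (a point): Bay 1, the leftmost (+y): centre of its mouth, axes as for the block (z out of the bay). Mouth 72 mm (x) by 90 mm (y), depth 151 mm. From 60 mm down, side guides taper in; below 75 mm the bay is 65 mm wide in y. A bottle in a bay stands on its floor with flat sides square to the walls, leans to the lower wall (8 mm off centre), and has its cap top 36 mm below this point.
- bay_2 (a point): Bay 2, counted from the left: centre of its mouth, otherwise like bay 1.
- bay_3 (a point): Bay 3, counted from the left: centre of its mouth, otherwise like bay 1.
- flap_1_near (a joint): Aluminium dust flap of bay 1, hinged along the lower edge of its mouth, 34 x 86 mm: 0 shut, grows to 1.5 rad as it swings down into the bay. Two such flaps meet in the middle of the mouth; light springs (about 0.2 N at the edge to open, a few tenths of a newton when wide open) shut them. Their polished faces are slippery.
- flap_1_far (a joint): Upper flap of bay 1, as the first.
- flap_2_near (a joint): Lower flap of bay 2, as the first.
- flap_2_far (a joint): Upper flap of bay 2, as the first.
- flap_3_near (a joint): Lower flap of bay 3, as the first.
- flap_3_far (a joint): Upper flap of bay 3, as the first.
- blue_jar: Bystander: clear jar with blue screw lid, 66 mm across, 116 mm tall, loose, well to the left; origin at the centre of its underside.
- moisture_tin: Bystander: round aluminium tin, 59 mm across, 38 mm tall, loose, near the bottle; origin at the centre of its underside.
- blue_cup: Bystander: small pale blue cup, 39 mm across, 48 mm tall, loose, behind the bottle; origin at the centre of its underside.
Things that resemble listed ones, but are neither listed nor needed, are in the scene too. What is shaped like the sample_bottle but orange is not meant.

How it is judged:
By the outcome, as a careful person would: the job done as asked, in the order asked, and still so for the second after the job is handed in, with the robot touching nothing.
It also fails if it takes over 64 s, if anything falls off the work surface, if the arm or the gripper's body presses on something with over 40 N, if the wrist force passes 120 N, or if a joint passes its speed limit or range.

## Working session

There is one attempt and no reset: what is moved stays moved. The work goes in short steps, each a Python script; the robot and the scene stay as the last script left them, time stands still between calls to the robot, and variables do not carry over. Pictures are saved under pics/ and viewed, at most 10 in all, crops included, and the job is handed in when it is done.

```bash
mkdir -p pics; ls
python3 - <<'E'
from plant import robot
import cv2
for n in("scene","top"):
    f=robot.grab_frame(n); cv2.imwrite(f"pics/{n}0.png",f[:,:,::-1]); c=robot.get_calibration(n); print(n,c)
print(robot.get_clock(),robot.get_ee_pos(),robot.get_eef_rot(),robot.get_opening())
E
```

```text
pics
scene {'camera_matrix': array([[450.14874428,   0.        , 276.63615637],
       [  0.        , 450.14874428, 208.77340489],
       [  0.        ,   0.        ,   1.        ]]), 'k1': -0.06001619767186734, 'pose': array([[-0.57260695,  0.41464241, -0.70724321, -0.15916321],
       [-0.81939932, -0.2614933 ,  0.51010393,  0.47451437],
       [ 0.02657136,  0.87160365,  0.48949058,  0.67932972],
       [ 0.        ,  0.        ,  0.        ,  1.        ]])}
top {'camera_matrix': array([[487.9076786 ,   0.        , 283.47850072],
       [  0.        , 487.9076786 , 212.87188333],
       [  0.        ,   0.        ,   1.        ]]), 'k1': 0.01978299482553635, 'pose': array([[-0.00271275,  0.98989702, -0.14176222,  0.44155705],
       [-0.99983548, -0.00522739, -0.01736898, -0.10933429],
       [-0.01793455,  0.14169178,  0.98974835,  1.5518188 ],
       [ 0.        ,  0.        ,  0.        ,  1.        ]])}
0.1 [ 0.27483121 -0.56083871  0.22604574] [-1.79921395e+02  8.69388018e-03  2.61088608e+01] 0.09188136087182756
```

View pics/scene0.png

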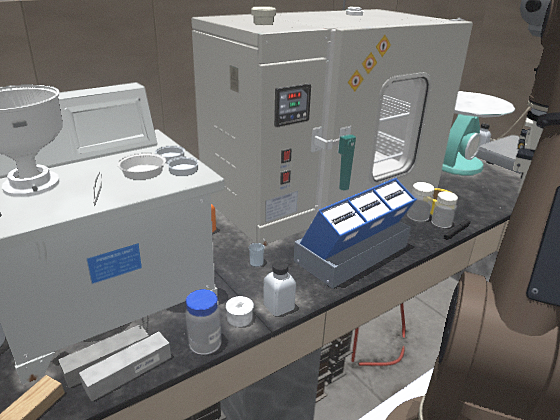

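View pics/top0.png

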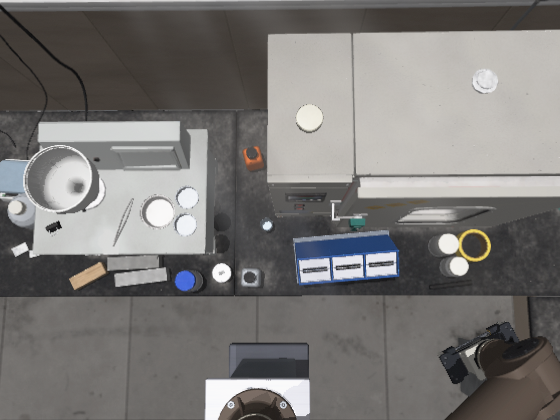

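The scene view shows the white bottle with a black cap at (280,290), and the top view shows it at (252,277). The store is at (347,258) in the top view and (355,235) in the scene view. Two candidates have the bottle's shape: the orange one at top (253,157), which is excluded, and the white one at (252,277), which fits. I'll confirm with one enlarged crop.

```bash
cat > h.py <<'E'
import numpy as np, cv2
from plant import robot
def ray(n,uv):
    c=robot.get_calibration(n);K=c["camera_matrix"];P=c["pose"]
    d=np.array([(uv[0]-K[0,2])/K[0,0],(uv[1]-K[1,2])/K[1,1]]);u=d.copy()
    for _ in range(10): u=d/(1+c["k1"]*(u@u))
    v=P[:3,:3]@np.array([u[0],-u[1],-1]);return P[:3,3],v/np.linalg.norm(v)
def onz(n,uv,z):
    o,v=ray(n,uv);return o+v*(z-o[2])/v[2]
def tri(a,b):
    (o1,v1),(o2,v2)=ray("top",a),ray("scene",b)
    s=np.linalg.lstsq(np.c_[v1,-v2],o2-o1,rcond=None)[0]
    p,q=o1+s[0]*v1,o2+s[1]*v2;return (p+q)/2,np.linalg.norm(p-q)
E
python3 - <<'E'
import cv2,numpy as np
t=cv2.imread("pics/top0.png");s=cv2.imread("pics/scene0.png")
a=cv2.resize(t[215:300,200:410],None,fx=3.8,fy=3.8,interpolation=cv2.INTER_CUBIC)
b=cv2.resize(s[170:325,225:475],None,fx=1.72,fy=1.72,interpolation=cv2.INTER_CUBIC)
o=np.zeros((600,800,3),np.uint8);o[:a.shape[0],:a.shape[1]]=a[:,:800];o[325:325+b.shape[0],:b.shape[1]]=b[:275]
cv2.imwrite("pics/crop.png",o)
h=cv2.cvtColor(t,cv2.COLOR_BGR2HSV)
m=cv2.inRange(h,(100,100,40),(130,255,255))
for c in cv2.findContours(m,0,2)[0]:
    if cv2.contourArea(c)>100: print("blue top",cv2.minAreaRect(c))
w=cv2.inRange(h,(0,0,170),(180,60,255))
for c in cv2.findContours(w[215:300,200:410],0,2)[0]:
    if cv2.contourArea(c)>30: print("white",cv2.minAreaRect(c+[200,215]))
E
```

```text
blue top ((184.6000213623047, 280.300048828125), (20.124608993530273, 20.57182502746582), 26.56505012512207)
blue top ((347.4944152832031, 259.435302734375), (43.05491638183594, 102.43951416015625), 85.03025817871094)
white ((249.24752807617188, 277.0247497558594), (14.627046585083008, 15.124565124511719), 5.710593223571777)
white ((221.25001525878906, 272.25), (17.677669525146484, 18.384777069091797), 45.0)
white ((314.6022644042969, 269.9259033203125), (22.740270614624023, 30.233732223510742), 85.03025817871094)
white ((347.67626953125, 266.9385070800781), (22.815006256103516, 30.691614151000977), 84.80557250976562)
white ((380.5431823730469, 264.10406494140625), (22.799055099487305, 30.564983367919922), 85.91438293457031)
white ((267.0, 225.0), (8.0, 8.0), 0.0)
white ((202.5, 233.5), (37.0, 5.0), 90.0)
```

View pics/crop.png

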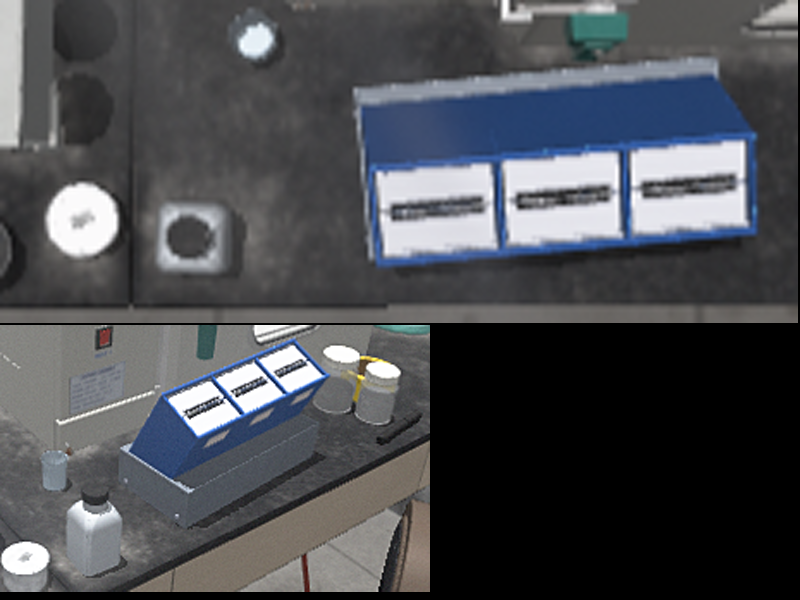

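The crop confirms the target: a white square bottle with a black cap at top (249,277), with no other candidate. The three flap pairs are at top (314.6,269.9), (347.7,266.9) and (380.5,264.1). Next I'll measure them.

Run:
```python
from h import *
np.set_printoptions(precision=4,suppress=True)
t=cv2.imread("pics/top0.png");s=cv2.imread("pics/scene0.png")
def whites(img,x0,y0,x1,y1,lo=170,k=6):
    g=cv2.resize(img[y0:y1,x0:x1],None,fx=k,fy=k,interpolation=cv2.INTER_CUBIC)
    m=cv2.inRange(cv2.cvtColor(g,cv2.COLOR_BGR2HSV),(0,0,lo),(180,60,255))
    m=cv2.morphologyEx(m,cv2.MORPH_CLOSE,np.ones((5*k,5*k)))
    for c in cv2.findContours(m,0,2)[0]:
        if cv2.contourArea(c)>60*k*k:
            M=cv2.moments(c);r=cv2.minAreaRect(c);f=lambda q:((np.array(q)+.5)/k-.5+[x0,y0])
            yield f([M['m10']/M['m00'],M['m01']/M['m00']]),f(r[0]),np.array(r[1])/k,r[2],f(cv2.boxPoints(r))
T=sorted([w for w in whites(t,295,240,402,288)],key=lambda w:w[0][0])
S=sorted([w for w in whites(s,320,170,420,245)],key=lambda w:w[0][0])
for w in T: print("T",w[0],w[1],w[2],w[3],"->",onz("top",w[0],.16))
for w in S: print("S",w[0],w[2],w[3],"->",onz("scene",w[0],.16))
if len(S)==len(T):
    for a,b in zip(T,S): print("tri",*tri(a[0],b[0]))
# bottle body & cap, top
for lo in (90,120,150):
    for w in whites(t,236,262,268,294,lo): print("bottle",lo,w[0],w[2],w[3])
def dark(img,x0,y0,x1,y1,k=6,th=70):
    g=cv2.resize(img[y0:y1,x0:x1],None,fx=k,fy=k,interpolation=cv2.INTER_CUBIC)
    m=(g.max(2)<th).astype(np.uint8)
    for c in cv2.findContours(m,0,2)[0]:
        if 20*k*k<cv2.contourArea(c)<200*k*k:
            yield (np.array(cv2.minEnclosingCircle(c)[0])+.5)/k-.5+[x0,y0],cv2.boundingRect(c),cv2.contourArea(c)/k/k
for d in dark(t,240,268,258,286): print("capT",d,onz("top",d[0],.115))
for d in dark(s,268,258,294,284): print("capS",d,onz("scene",d[0],.1075))
a=cv2.resize(s[255:325,255:305],None,fx=8,fy=8,interpolation=cv2.INTER_CUBIC);b=cv2.resize(t[260:295,232:272],None,fx=10,fy=10,interpolation=cv2.INTER_CUBIC)
o=np.zeros((560,800,3),np.uint8);o[:560,:400]=a;o[:350,400:]=b;cv2.imwrite("pics/b.png",o)
```

```text
T [347.4942 267.0606] [345.1202 267.3223] [ 24.9302 102.6324] 86.3182144165039 -> [ 0.4851 -0.2656  0.16  ]
S [369.1903 203.0958] [44.5451 97.5552] 64.04662322998047 -> [ 0.4935 -0.2746  0.16  ]
tri [ 0.4849 -0.2648  0.1668] 7.024276885501901e-05
bottle 90 [252.5005 273.8978] [25.1667 31.8333] 90.0
bottle 120 [249.6133 277.1262] [19.8129 17.7393] 2.602562189102173
bottle 150 [249.5865 277.2315] [16.0082 16.5917] 3.5214531421661377
capT (array([249.2662, 277.0772]), (26, 28, 65, 60), 61.486111111111114) [0.4583 0.0164 0.115 ]
capS (array([279.9167, 268.5833]), (27, 52, 95, 49), 72.31944444444444) [0.453  0.0198 0.1075]
```

View pics/b.png

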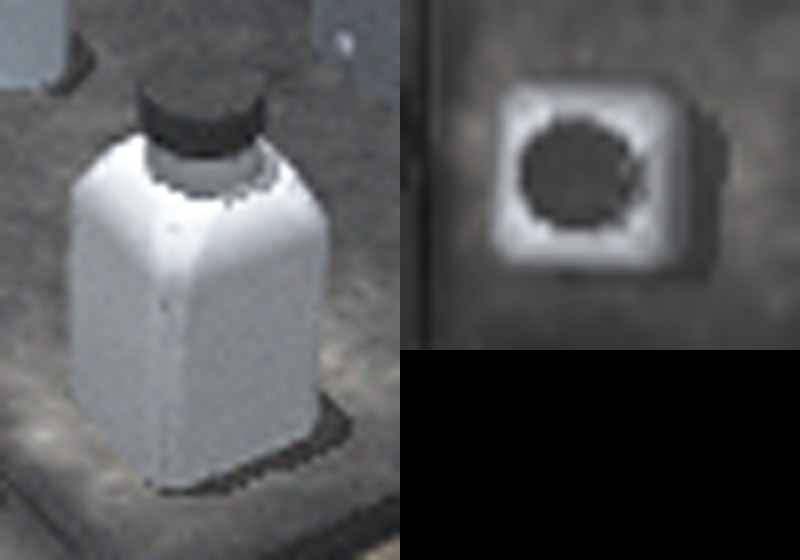

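The bottle's cap is at top (249.5,277) and scene (280.4,269). Its lower corners in the scene view are at (264.4,304.4), (275.6,316) and (294.7,308.7).

Run:
```python
from h import *
np.set_printoptions(precision=4,suppress=True)
t=cv2.imread("pics/top0.png");s=cv2.imread("pics/scene0.png")
def fl(img,x0,y0,x1,y1,k=6):
    g=cv2.resize(img[y0:y1,x0:x1],None,fx=k,fy=k,interpolation=cv2.INTER_CUBIC)
    m=cv2.inRange(cv2.cvtColor(g,cv2.COLOR_BGR2HSV),(0,0,150),(180,70,255))
    out=[]
    for c in cv2.findContours(m,0,2)[0]:
        if cv2.contourArea(c)>150*k*k:
            h=cv2.convexHull(c);M=cv2.moments(h);out.append((np.array([M['m10'],M['m01']])/M['m00']+.5)/k-.5+[x0,y0])
    return sorted(out,key=lambda p:p[0])
T=fl(t,295,240,402,288);S=fl(s,320,170,420,245);print(T,S)
PT=[onz("top",p,.16) for p in T];PS=[onz("scene",p,.16) for p in S];print(np.array(PT),"\n",np.array(PS))
if len(T)==len(S)==3:
    P=[tri(a,b) for a,b in zip(T,S)]
    for p in P:print(p)
for P in(PT,PS):
    d=P[0]-P[-1];print("len",np.linalg.norm(d),"yaw",np.degrees(np.arctan2(-d[0],d[1])))
B=[onz("scene",p,0) for p in((264.4,304.4),(275.6,316),(294.7,308.7))];print(np.array(B))
for i in(0,2):
    d=B[i]-B[1];print(np.linalg.norm(d),np.degrees(np.arctan2(d[1],d[0])))
print("centre from corners",(B[0]+B[2])/2,"cap",onz("top",(249.5,276.9),.115),onz("scene",(280.4,269.4),.1075),tri((249.5,276.9),(280.4,268)))
c=robot.get_calibration("top");
```

```text
[array([314.5138, 269.8848]), array([347.4524, 266.9505]), array([380.7949, 264.0625])] [array([342.956 , 217.3903]), array([369.568 , 205.4413]), array([384.0972, 173.109 ]), array([393.5527, 194.6566])]
[[ 0.4774 -0.1723  0.16  ]
 [ 0.4854 -0.2655  0.16  ]
 [ 0.4933 -0.3596  0.16  ]] 
 [[ 0.4765 -0.1727  0.16  ]
 [ 0.4845 -0.2668  0.16  ]
 [ 0.5976 -0.4382  0.16  ]
 [ 0.4924 -0.3608  0.16  ]]
len 0.1879779066194252 yaw 4.840320107925475
len 0.18877656743992066 yaw 4.80937913799931
[[ 0.4786  0.0402  0.    ]
 [ 0.4341  0.0407  0.    ]
 [ 0.43   -0.0081  0.    ]]
0.044504114713905994 -0.5245146080828507
0.048923828711326806 -94.85105913871494
centre from corners [0.4543 0.0161 0.    ] cap [0.4588 0.0157 0.115 ] [0.4501 0.0206 0.1075] (array([0.4583, 0.0159, 0.1043]), np.float64(0.002030040362055861))
```

```bash
cat >> h.py <<'E'
from scipy.spatial.transform import Rotation as Ro
YAW=4.83; MID=np.array([.4850,-.2660,.160]); BOT=np.array([.4570,.0165,0]); BYAW=-2.8
Rb=Ro.from_euler('ZY',[YAW,-25],degrees=True)
BR=(Rb*Ro.from_euler('X',180,degrees=True))
def bayp(i,x=0,y=0,z=0): return MID+Rb.apply([x,(2-i)*.094+y,z])
def eul(R): return R.as_euler('xyz',degrees=True)
FL=Ro.from_euler('Z',180,degrees=True)
GR=Ro.from_euler('ZX',[BYAW,180],degrees=True)
E
python3 - <<'E'
from h import *
np.set_printoptions(precision=1,suppress=True)
for nm,f in(("a",Ro.identity()),("b",FL)):
    for i in(3,2,1):
        for z in(.2,.04,-.055):print(nm,i,z,robot.inverse_kinematics(bayp(i,z=z),eul(BR*f)))
    for z in(.1,.25):print(nm,"bot",robot.inverse_kinematics(BOT+[0,0,z],eul(GR*f)))
E
```

```text
a 3 0.2 [ 54.6   5.7  -5.4 104.8 -23.5  56.6 -25. ]
a 3 0.04 [ 50.4  17.3  -8.9 112.4 -26.8  36.1 -23. ]
a 3 -0.055 [ 49.6  26.3 -12.8 113.8 -28.3  24.6 -22. ]
a 2 0.2 [ 50.5  -2.2  -8.7 113.  -22.8  53.6 -32.3]
a 2 0.04 [ 44.3  11.  -11.1 121.3 -26.5  30.7 -30.5]
a 2 -0.055 [ 43.4  21.6 -15.1 122.8 -29.4  17.8 -28.2]
a 1 0.2 [ 46.8  -9.6 -14.5 119.2 -22.   51.6 -42.2]
a 1 0.04 [ 37.2   5.5 -15.2 128.2 -22.8  25.8 -43.9]
a 1 -0.055 [ 33.5  17.4 -15.9 130.2 -27.5  11.4 -40. ]
a bot [   4.7   20.1  -16.7  120.3    8.7   40.8 -110.5]
a bot [  11.7    9.8  -23.4  108.9    4.4   62.1 -106.3]
b 3 0.2 [ 73.3   7.5 -26.3 103.4 -19.8  55.8 151.6]
b 3 0.04 [ 77.3  22.9 -44.  110.4  -2.   34.  134.5]
b 3 -0.055 [ 72.8  33.2 -45.4 112.   16.4  24.5 117.4]
b 2 0.2 [ 57.8  -1.7 -15.8 112.5 -23.1  53.7 148.1]
b 2 0.04 [ 69.1  14.8 -40.3 119.5 -10.3  29.  134.4]
b 2 -0.055 [ 65.3  27.  -43.7 121.2  16.4  17.6 108.5]
b 1 0.2 [ 40.6  -9.8  -9.5 119.5 -20.6  51.3 136.1]
b 1 0.04 [ 50.2   6.8 -29.1 127.3 -18.2  25.3 131.8]
b 1 -0.055 [ 52.6  21.1 -39.4 128.8  19.   11.8  94.9]
b bot [ 24.1  24.7 -41.9 118.8  23.3  44.8  55. ]
b bot [ 30.5  13.4 -46.2 107.6  10.8  63.4  67.4]
```

Run:
```python
from h import *
np.set_printoptions(precision=4,suppress=True)
robot.command_gripper(0.0)
robot.move_ptp(bayp(3,z=.07),eul(BR))
for i in (3,2,1):
    robot.move_l(bayp(i,z=.03),rot=eul(BR))
    robot.hold(.2)
    hit=robot.move_l(bayp(i,z=-.055),velocity=.035,f_stop=2.5)
    d=Rb.inv().apply(np.array(robot.get_ee_pos())-bayp(i));F=robot.get_wrist_force()
    print(i,hit,d,F,robot.get_clock())
    if hit and d[2]>-.025: print("odd stop"); break
    robot.move_l(bayp(i,z=.03),velocity=.12)
    if not hit: print("free",i);break
print(robot.get_clock(),robot.get_joints())
```

```text
3 True [ 0.0001 -0.0001 -0.0355] [-0.9594  0.5045  6.3356] 4.875
2 True [ 0.0001 -0.0001 -0.0355] [-1.8211  1.4179  6.2267] 8.225
1 False [ 0.0001  0.     -0.0549] [-0.3661 -0.0764  0.8077] 12.475
free 1
13.3333 [ 34.1425   6.523  -12.4212 128.7568 -24.0376  24.2508 -42.8824]
```

Bays 3 and 2 both stopped at 35.5 mm, so they hold bottles. Bay 1 went to 55 mm with no contact, so it is free. Next is the grasp.

Run:
```python
from h import *
np.set_printoptions(precision=4,suppress=True)
robot.move_l(bayp(1,z=.10),velocity=.2)
robot.move_ptp(BOT+[0,0,.20],eul(GR)); robot.command_gripper(.085)
hit=robot.move_l(BOT+[0,0,.102],velocity=.1,f_stop=4)
print("hit",hit,robot.get_ee_pos(),robot.get_wrist_force())
if not hit:
    robot.command_gripper(.02)
    print("op",robot.get_opening(),robot.get_grasp_force())
    robot.move_l(BOT+[0,0,.142],velocity=.1); robot.hold(.2)
    print(robot.get_opening(),robot.get_grasp_force(),robot.get_wrist_force())
for n in("scene","top"): cv2.imwrite(f"pics/{n}1.png",robot.grab_frame(n)[:,:,::-1])
t=cv2.imread("pics/top1.png");s=cv2.imread("pics/scene1.png")
cv2.imwrite("pics/g.png",np.hstack([cv2.resize(s[220:330,220:320],(400,440)),cv2.resize(t[230:320,210:290],(400,440))]))
print(robot.get_clock())
```

```text
hit False [0.4574 0.0166 0.1025] [ 0.5793  0.0411 -0.1316]
op 0.03279912917203807 29.99355912208557
0.03288472454786807 29.979976415634155 [-0.9262  0.2251 -1.5795]
19.1417
```

View pics/g.png

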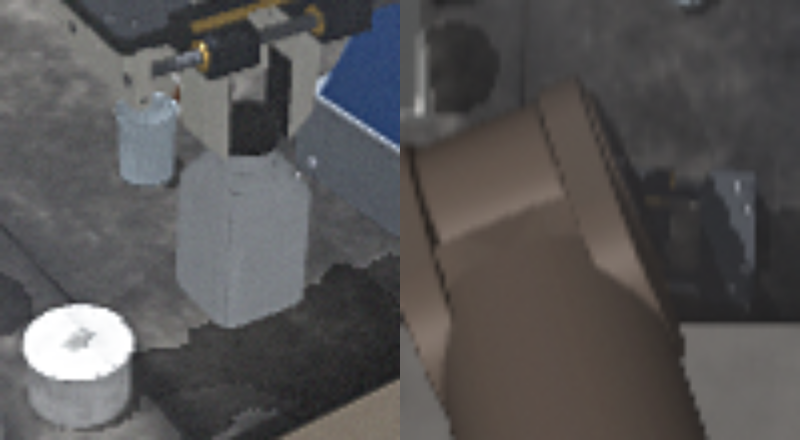

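The bottle is gripped by the cap (opening 32.8 mm), upright and lifted, with the tin and cup undisturbed. Next is carrying and inserting it.

Run:
```python
from h import *
np.set_printoptions(precision=4,suppress=True)
def rep(k,h=None): print(k,h,Rb.inv().apply(np.array(robot.get_ee_pos())-bayp(1)),robot.get_wrist_force(),robot.get_opening(),round(robot.get_clock(),2))
robot.move_l(BOT+[0,0,.29],velocity=.2)
robot.move_ptp(bayp(1,z=.17),eul(BR)); robot.move_l(bayp(1,z=.115),velocity=.1); robot.hold(.3); rep("hover")
for n in("scene","top"): cv2.imwrite(f"pics/{n}2.png",robot.grab_frame(n)[:,:,::-1])
cv2.imwrite("pics/h.png",np.hstack([cv2.resize(cv2.imread("pics/scene2.png")[120:270,280:430],(400,400)),cv2.resize(cv2.imread("pics/top2.png")[210:310,270:370],(400,400))]))
```

```text
hover None [ 0.0002 -0.0002  0.1154] [-0.5274  0.4557 -2.2623] 0.03305159287074504 22.06
```

View pics/h.png

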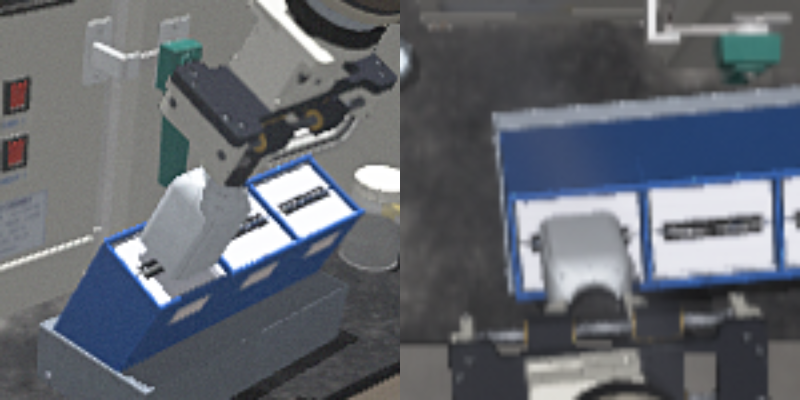

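Run:
```python
from h import *
np.set_printoptions(precision=1,suppress=True)
def px(n,X):
    c=robot.get_calibration(n);P=np.linalg.inv(c["pose"]);p=P[:3,:3]@X+P[:3,3];u=np.array([p[0],-p[1]])/-p[2]
    u=u*(1+c["k1"]*u@u);return c["camera_matrix"][:2,:2]@u+c["camera_matrix"][:2,2]
for z in(.115-.1025,.115-.0175):
  for x,y in((-.028,-.028),(-.028,.028),(.028,.028),(.028,-.028)):
    X=bayp(1,x,y,z);print(z,x,y,"crop scene",(px("scene",X)-[280,120])*8/3,"top",(px("top",X)-[270,210])*4+[400,0])
img=cv2.imread("pics/scene2.png")[165:240,320:390]
im2=cv2.imread("pics/top2.png")[250:300,295:337]
cv2.imwrite("pics/k.png",np.hstack([cv2.resize(img,(490,525),interpolation=2),cv2.resize(im2,(300,525))]))
```

```text
0.012500000000000011 -0.028 -0.028 crop scene [215.5 264.5] top [621.8 280.2]
0.012500000000000011 -0.028 0.028 crop scene [171.1 285.2] top [542.7 287.1]
0.012500000000000011 0.028 0.028 crop scene [129.9 236.6] top [536.8 213.8]
0.012500000000000011 0.028 -0.028 crop scene [174.7 217.8] top [616.8 206.7]
0.0975 -0.028 -0.028 crop scene [260.4 200.6] top [635. 334.]
0.0975 -0.028 0.028 crop scene [214.8 220.5] top [550.9 341.4]
0.0975 0.028 0.028 crop scene [170.  170.2] top [544.7 264. ]
0.0975 0.028 -0.028 crop scene [216.1 152.4] top [629.8 256.5]
```

View pics/k.png

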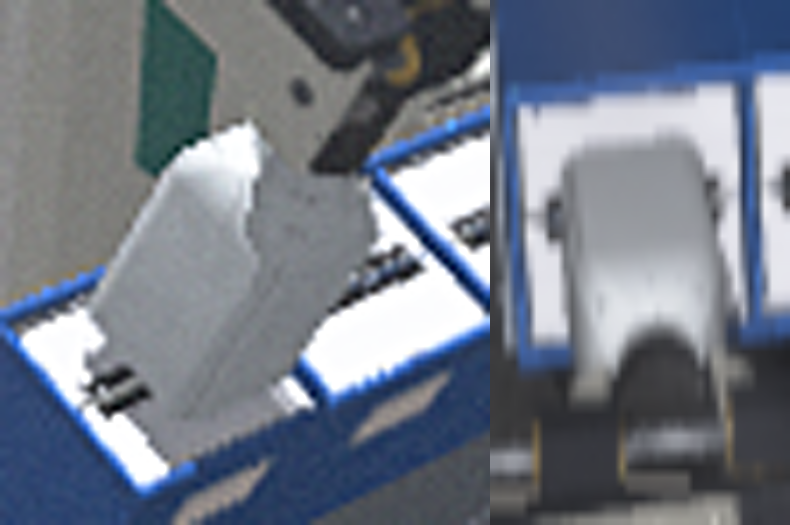

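The bottle is held square to the mouth, with its bottom edge at h.png top-view pixels (542–617, ~216). It is within about 3 mm of the expected position and inside the mouth on all sides. Next is the insertion.

Run:
```python
from h import *
np.set_printoptions(precision=4,suppress=True)
def rep(k,h=None): print(k,h,Rb.inv().apply(np.array(robot.get_ee_pos())-bayp(1)),robot.get_wrist_force(),robot.get_opening(),round(robot.get_clock(),2))
ok=True
for x,z,v,f in((.0015,.05,.05,6),(.0015,-.012,.05,6),(-.004,-.038,.04,8)):
    h=robot.move_l(bayp(1,x=x,z=z),velocity=v,f_stop=f);rep(z,h)
    if h: ok=False;break
if ok:
    h=robot.move_l(bayp(1,x=-.005,z=-.056),velocity=.02,f_stop=4);rep("floor",h)
```

```text
0.05 False [ 0.0016 -0.0001  0.0502] [-0.0259 -0.0025 -2.0918] 0.033068066132212574 23.61
-0.012 False [ 0.0016 -0.0001 -0.0118] [ 0.6077  0.2601 -3.2073] 0.03319022887993106 25.0
-0.038 False [-0.0041  0.     -0.038 ] [ 0.3359 -0.2907 -1.9822] 0.033005912951308905 25.82
floor True [-0.0056  0.0005 -0.049 ] [-3.0849  0.292   2.2911] 0.03319433509283947 26.41
```

Run:
```python
from h import *
np.set_printoptions(precision=4,suppress=True)
robot.command_gripper(.045); robot.hold(.4)
print(robot.get_opening(),robot.get_wrist_force(),robot.get_grasp_force())
p=np.array(robot.get_ee_pos()); z=Rb.apply([0,0,1])
print(robot.move_l(p+.02*z,velocity=.04,f_stop=5),robot.get_wrist_force())
robot.move_l(p+.09*z,velocity=.08); print(robot.get_wrist_force())
robot.move_l(p+.16*z,velocity=.15)
robot.move_ptp([.3,-.45,.35],[180,0,26]); robot.hold(.3)
for n in("scene","top"): cv2.imwrite(f"pics/{n}3.png",robot.grab_frame(n)[:,:,::-1])
cv2.imwrite("pics/m.png",np.hstack([cv2.resize(cv2.imread("pics/scene3.png")[160:330,180:430],(400,272)),cv2.resize(cv2.imread("pics/top3.png")[215:300,180:410],(400,148))]+[]) if 0 else np.vstack([cv2.resize(cv2.imread("pics/scene3.png")[160:350,180:460],(560,380)),cv2.resize(cv2.imread("pics/top3.png")[215:300,165:410],(560,194))]))
print(robot.get_clock())
```

```text
0.0451275230872787 [-0.039   0.7073  0.2842] 0.3981705624573806
False [-0.0783  0.9284 -0.994 ]
[-0.2216  0.1149  0.2007]
31.1583
```

View pics/m.png

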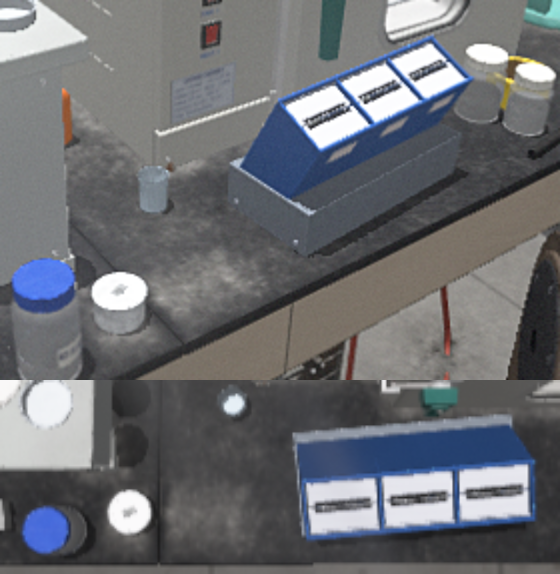

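All three flap pairs are shut, the bottle is off the bench and inside bay 1, and the jar, tin and cup are where they were. I'm handing in.

```bash
python3 -c "
from plant import robot
print(robot.hand_in())"
```

```text
the job is handed in; nothing more can be done
None
```

Job handed in at about 31 s: probing found bays 3 and 2 occupied and bay 1 free, the bottle was lowered to bay 1's floor before release, all flaps are shut, and the neighbours are where they were.

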